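# Focus the shop camera and hold a nozzle caddy up to it

### The job

For a web-shop picture, first turn the focus knob on top of the desk camera so that its white pointer stands at the long index mark (on the lens side), with the caddy still on its carton. Then take the caddy of spray nozzles by its bridge handle, lift it off the carton and hold it steady and level in the air in front of the lens, over the middle of the round mark on the camera's board, with its tray at the height of the lens. Keep the caddy level all the way so that both nozzles stay standing in it, leave the focus and the other things on the desk as they are, and finish while still holding the caddy there: do not put it down.

Things in the scene. Friction and masses are not known exactly. Their poses are not given: they have to be found in the camera images.
- station: Fixed photo station: a white board 160 x 420 x 12 mm lying on the desk (long way along its y), with a grey camera (box 96 x 100 x 75 mm, its top 160 mm above the desk) on a stalk at the -y end and a round grey mark at the +y end. Origin on the desk surface under the board, 10 mm to the -y side of the board's middle; z up. The camera's middle is at y = -130 mm, x = 0, and its lens looks along +y.
- lens (a point): Middle of the camera's front lens glass, 122 mm above the desk (barrel diameter 60 mm, then 52 mm). It looks along the station's +y, level.
- mark (a point): Middle of the round mark (ring 100 mm across with a cross in it) on the board's upper face, 12 mm above the desk, 190 mm straight in front of the lens glass.
- focus (a joint): Angle of the focus knob in rad, growing clockwise seen from above, 0 to 2.6 between its stops. At 0 the white pointer points along the station's -x; at 1.571 it points along the station's +y, to the lens side, exactly at the long white index mark on the camera's top. It stands at less than 1.571 at the start. Stays where it is left (friction about 0.04 N m).
- focus_grip (a point): On the knob's vertical axis, at the height to grip, 192 mm above the desk. Its axes turn with the knob: the grip bar lies along its x (pointer end -x). Black knob: disc of 56 mm diameter and 8 mm height on the camera's top, carrying a bar 52 mm long, 14 mm wide, whose top is 199 mm above the desk; the white pointer line is on one half of the bar's top.
- carton: Fixed flat cardboard carton, 200 x 200 x 50 mm, on which the caddy stands. Origin in the middle of its underside, on the desk.
- caddy: Loose grey plastic caddy, about 0.3 kg: open tray 160 (x) x 110 (y) x 35 mm with 4 mm walls and floor and a low divider wall across its middle (x = 0), two end panels, and a bridge handle bar along its x over the middle. Origin in the middle of its underside; z up.
- caddy_grip (a point): Middle of the caddy's handle bar, 85 mm above the caddy's underside; axes as the caddy's. The bar is 160 mm long along x, 16 mm wide along y and 14 mm high, its underside 78 mm above the caddy's underside; the nozzle tops are at 46 mm.
- nozzle1: Loose spray nozzle standing in the caddy's -x compartment: black foot of 36 mm diameter, brass cone, 42 mm high, about 50 g. Origin in the middle of its underside.
- nozzle2: The same kind of nozzle, in the caddy's +x compartment.
- tape: Bystander: roll of packing tape lying flat, 100 mm diameter, 48 mm high. Origin in the middle of its underside.
- case: Bystander: metal spectacle case, 65 x 160 x 36 mm. Origin in the middle of its underside.
- sprayer: Bystander: white trigger spray bottle, 76 mm diameter, 200 mm high. Origin in the middle of its underside.

How it is judged:
By the outcome, as a careful person would: the job done as asked, in the order asked, and still so for the second after the job is handed in, while the arm keeps its last pose, push and grip.
It also fails if it takes over 61 s, if anything falls off the work surface, if the arm or the gripper's body presses on something with over 40 N, if the wrist force passes 120 N, or if a joint passes its speed limit or range.

### The arm

A 6-joint arm with a two-finger parallel gripper is mounted at the origin on the work surface. World frame = base frame: x ahead of the robot, y to its left, z up, the work surface at z = 0. Lengths are in m, angles in rad, forces in N, time in s.
With the tool pointing down it reaches from about 0.4 to 0.925 m from the base axis. Payload 3.4 kg.
Tool frame: the origin (TCP) lies at the very end of the fingers, on their centre line; the grasp point (between the pads) lies 19 mm behind it; z points along the fingers, y is the direction in which the jaws open and shut (so a half turn about z gives the same grasp; the last joint's range is limited). The gripper opens to 85 mm and grips with 20 to 120 N. Pads are 22 mm wide; open, the fingers measure 114 mm over their backs; the gripper's body (76 mm by 85 mm) begins 54 mm behind the grasp point. The pads swing forward as they close: fully open they stand 13 mm farther back than shut.
Start: joints at [-1.222, 0.307, 1.506, -0, 1.328, -0.073], TCP at [0.236, -0.524, 0.231] pointing down, gripper open.
Joint ranges: [-3.12, 3.12], [-1.05, 2.28], [0.14, 2.33], [-1.42, 4.57], [0.1, 2.73], [-2.68, 2.68]. Speed limits (rad/s): [2.57, 2.57, 3.14, 3.14, 3.14, 3.14].

### API

Orientations are given as a unit quaternion [w, x, y, z].
In Python, from workcell import r, viewer gives the robot as it stands.
- The arm moves only by the tool servo_tool, never from a script. Its argument "rows" is a list of rows, each a list of 7 numbers: the turn, a rotation vector about the tool's x, y, z in degrees, then the shift along the tool's x, y, z in mm, then the opening, from -1 (shut) to 1 (fully open). A call has 1 to 10 rows; each row shifts and turns the commanded pose from where the row before left it, along the tool's axes as they then stand; what a row does not reach is not made up. A row lasts 1/8 s, in which the tool goes at most 62.5 mm and 10.7 degrees, less where a joint would pass 70% of its speed; a pose out of reach is approached as far as the arm can. A call with a gripper value outside its range is refused whole. The fingers move at their own pace and stop on an object; "force" is the grip in N (left out, the last holds). Time passes only in rows, so rows that do not move let the fingers close. It gives the time, the measured TCP pose, the force and the opening at its end, in the units of the state.
- r.get_state(): the state, without advancing time (a new reading comes with each control period).
- viewer.snapshot(name): name is "scene" or "top" or "wrist"; returns the picture (420x560x3 uint8, red, green, blue); there is no depth.
- viewer.camera_params(name): a dict with "fov_y" (degrees; the focal length in pixels is half the picture's height over the tangent of half this angle, whatever the lens; pixels are square), "cx", "cy" (the principal point, pixels), "distortion" ([k1, k2, p1, p2, k3] as OpenCV has them; the pictures are not rectified), "R" (3x3) and "t" (3): a world point X has camera coordinates R X + t. Camera axes: x right, y down, z forward; pixel columns grow to the right and rows downward; lengths in m; the calibration is good to about 2 mm. A picture is of the moment at which its call begins: read the wrist's pose just before it. camera_params takes no time and is no camera call; for the wrist camera it gives the pose at the moment of the call.
- r.close_job(): hands the job in, once; it reports no verdict.
The state is a dict: "time_s": time; "joint_pos": joint angles; "qd": joint speeds; "joint_torque": joint torques, N m; "tcp_pos": TCP position; "eef_rot": TCP orientation; "wrist_force": force on the tool from outside, world axes, zero at the start; "moment": the same for the moment, N m; "opening": opening from 0.0 (shut) to 1.0 (fully open).
Only numpy, scipy, OpenCV 4.12 (cv2) and the standard library are available. Lean on these libraries where they do the work, as an engineer would, in place of code of your own. Each camera call takes 0.05 s, during which the arm holds its last target. There are 200 camera calls.

## Working session

There is one attempt and no reset: what is moved stays moved. The work goes in short steps, Python scripts to look and compute and a tool call to move; the robot and the scene stay as the last step left them, time stands still between calls to the robot, and variables do not carry over. Pictures are saved under pics/ and viewed, about 8 in all and at most 12, crops included, and the job is handed in when it is done.

Besides the shell and the picture viewer there is one more tool, called by a JSON object that holds its "fn" and its "kwargs", one argument or row to a line. servo_tool: Moves the arm, as the interface text tells. Its arguments: {"type":"object","properties":{"rows":{"type":"array"},"force":{"type":"number"}},"required":["rows"]}

```bash
mkdir -p pics; ls; python3 - <<'E'
from workcell import r, viewer
import cv2,numpy as np
s=r.get_state(); print({k:np.round(v,3) for k,v in s.items()})
for n in ("scene","top"):
    p=viewer.camera_params(n); print(n,p)
    cv2.imwrite(f"pics/{n}0.png",viewer.snapshot(n)[:,:,::-1])
E
```

```text
pics
{'time_s': np.float64(0.0), 'joint_pos': array([-1.221,  0.308,  1.508,  0.   ,  1.328, -0.074]), 'qd': array([-0.001,  0.002, -0.001, -0.   , -0.001,  0.   ]), 'joint_torque': array([ 1.0000e-03, -4.5755e+01, -2.5192e+01,  0.0000e+00,  1.3000e-02,
        0.0000e+00]), 'tcp_pos': array([ 0.236, -0.524,  0.23 ]), 'eef_rot': array([-0.001,  0.978,  0.21 , -0.   ]), 'wrist_force': array([0.101, 0.457, 1.63 ]), 'moment': array([0.026, 0.013, 0.041]), 'opening': np.float64(0.999)}
scene {'fov_y': 42.04333222501865, 'cx': 274.0688603948748, 'cy': 214.13412146651638, 'distortion': array([-0.01037388,  0.        ,  0.        ,  0.        ,  0.        ]), 'R': array([[ 0.83103397,  0.55589098,  0.01917692],
       [ 0.43384047, -0.62622655, -0.64778296],
       [-0.3480876 ,  0.54664937, -0.76158354]]), 't': array([-0.48844613, -0.17725121,  2.01398062])}
top {'fov_y': 44.20825722452947, 'cx': 281.76312664043905, 'cy': 202.69684576338457, 'distortion': array([-0.15691495,  0.        ,  0.        ,  0.        ,  0.        ]), 'R': array([[ 0.02988986, -0.9994369 , -0.01524729],
       [-0.98881922, -0.02733593, -0.1465923 ],
       [ 0.14609295,  0.01945843, -0.98907948]]), 't': array([-0.00495672,  0.57485976,  1.72888593])}
```

View pics/top0.png

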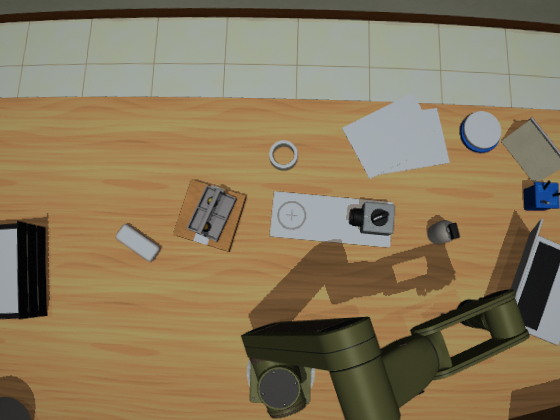

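View pics/scene0.png

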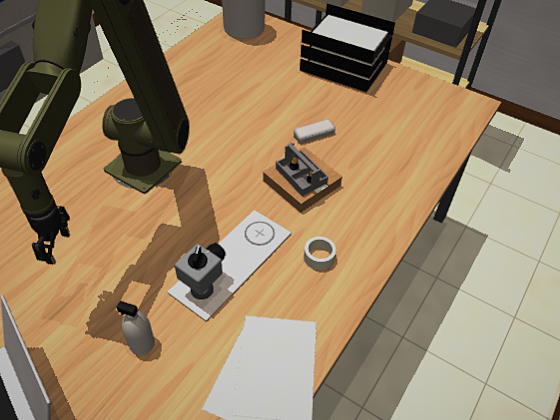

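The top view shows the board from u=271 to 395, with the mark at (292,215) and the knob near (379,217). The caddy on its carton is near (212,212). The scene view agrees. I'll get rough positions first and then refine them with the wrist camera.

```bash
cat > h.py <<'E'
import numpy as np,cv2
from scipy.spatial.transform import Rotation as Ro
from workcell import r, viewer
def K(p):
    f=210/np.tan(np.radians(p["fov_y"])/2)
    return np.array([[f,0,p["cx"]],[0,f,p["cy"]],[0,0,1]])
def ray(p,uv):
    n=cv2.undistortPoints(np.array(uv,float).reshape(-1,1,2),K(p),p["distortion"]).reshape(-1,2)
    R=np.array(p["R"]);d=np.c_[n,np.ones(len(n))]@R
    return -R.T@p["t"],d
def plane(p,uv,z):
    c,d=ray(p,uv); return c+d*((z-c[2])/d[:,2])[:,None]
def proj(p,X):
    return cv2.projectPoints(np.array(X,float).reshape(-1,1,3),cv2.Rodrigues(np.array(p["R"]))[0],np.array(p["t"]),K(p),p["distortion"])[0].reshape(-1,2)
def tool():
    s=r.get_state();q=s["eef_rot"]; return s,np.array(s["tcp_pos"]),Ro.from_quat(q,scalar_first=True)
def snap(n,name):
    p=viewer.camera_params(n);im=viewer.snapshot(n)[:,:,::-1].copy();cv2.imwrite(f"pics/{name}.png",im);return p,im
E
python3 - <<'E'
from h import *
p=viewer.camera_params("top");np.set_printoptions(precision=3,suppress=True)
print("mark",plane(p,[292,215],.012),"knob",plane(p,[379,217],.199))
print("board corners",plane(p,[[274,192],[271,234],[391,247],[395,204]],.012))
print("handle ends",plane(p,[[223,186],[204,236]],.142),"carton",plane(p,[[194,180],[246,193],[229,250],[175,234]],.05))
im=cv2.imread("pics/top0.png")
a=cv2.resize(im[170:260,165:265],None,fx=5,fy=5,interpolation=3);b=cv2.resize(im[190:250,345:405],None,fx=5,fy=5,interpolation=3)
o=np.zeros((450,800,3),np.uint8);o[:,:500]=a;o[:300,500:]=b;cv2.imwrite("pics/crop0.png",o)
w=viewer.camera_params("wrist");s,t,R=tool();Rw=np.array(w["R"]);c=-Rw.T@w["t"]
print("wristcam in tool",R.inv().apply(c-t),(Rw@R.as_matrix()),w["fov_y"])
print(R.as_matrix())
E
```

```text
mark [[ 0.537 -0.025  0.012]] knob [[ 0.515 -0.296  0.199]]
board corners [[ 0.616  0.04   0.012]
 [ 0.469  0.046  0.012]
 [ 0.435 -0.37   0.012]
 [ 0.586 -0.384  0.012]]
handle ends [[0.61  0.203 0.142]
 [0.445 0.257 0.142]] carton [[0.645 0.317 0.05 ]
 [0.604 0.135 0.05 ]
 [0.407 0.185 0.05 ]
 [0.456 0.373 0.05 ]]
wristcam in tool [ 0.064 -0.    -0.142] [[ 0.     1.     0.001]
 [-0.966  0.001 -0.259]
 [-0.259 -0.001  0.966]] 62.872545619885955
[[ 0.912  0.41  -0.001]
 [ 0.41  -0.912  0.002]
 [ 0.    -0.002 -1.   ]]
```

View pics/crop0.png

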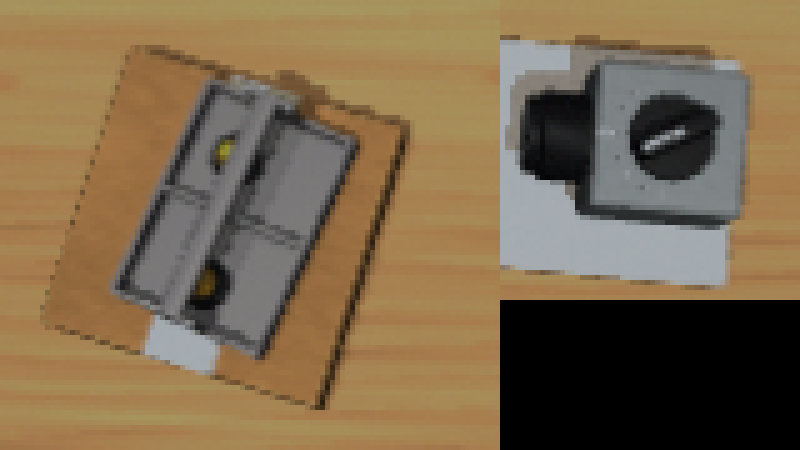

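In the crop, the knob pointer runs from about (690,130) to (640,148), so it is roughly 25° short of the index mark. The handle bar is clear, and a nozzle stands on each side of the divider. Next I'll go above the knob with the wrist camera.

{"fn": "servo_tool", "kwargs": {
  "rows": [
    [0,0,0,0,0,-45,1],
    [0,0,0,0,0,-45,1],
    [0,0,0,43,-12,0,1],
    [0,0,0,43,-12,0,1],
    [0,0,0,43,-12,0,1],
    [0,0,0,43,-12,0,1],
    [0,0,0,43,-12,0,1],
    [0,0,0,43,-12,0,1],
    [0,0,0,43,-12,0,1],
    [0,0,0,43,-10,0,1]
  ]
}}

```text
time_s: 1.35
tcp_pos: [0.5118, -0.2962, 0.3208]
eef_rot: [-0.0, 0.978, 0.21, -0.0]
wrist_force: [0.7, -1.1, 0.3]
opening: 0.997
```

{"fn": "servo_tool", "kwargs": {
  "rows": [
    [0,0,-9.6,0,0,0,1],
    [0,0,-9.6,0,0,0,1],
    [0,0,-9.6,0,0,0,1],
    [0,0,-9.6,0,0,0,1],
    [0,0,-9.6,0,0,0,1],
    [0,0,-9.6,0,0,0,1],
    [0,0,-9.6,0,0,0,1],
    [0,0,-9.6,0,0,0,1],
    [0,0,-9.2,0,0,0,1],
    [0,0,0,0,0,0,1]
  ]
}}

```text
time_s: 2.6
tcp_pos: [0.5108, -0.2974, 0.3208]
eef_rot: [-0.001, 0.573, 0.82, -0.0]
wrist_force: [0.8, -0.3, 0.5]
opening: 1.002
```

```bash
python3 - <<'E'
from h import *
np.set_printoptions(precision=3,suppress=True)
s,t,R=tool();print(t,R.as_matrix(),s["joint_pos"],s["time_s"])
p,im=snap("wrist","w1");print(proj(p,[[.515,-.296,.199],[.537,-.025,.012]]))
E
```

```text
[ 0.511 -0.297  0.321] [[-0.344  0.939 -0.001]
 [ 0.939  0.344  0.001]
 [ 0.001 -0.001 -1.   ]] [-0.599  0.277  1.325 -0.     1.541 -0.95 ] 2.6
[[288.119 205.997]
 [383.986 -39.143]]
```

View pics/w1.png

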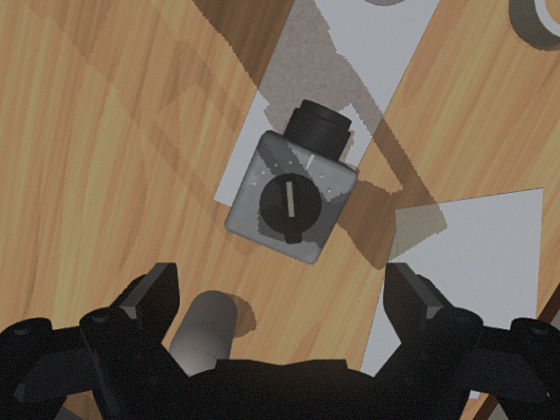

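The knob is centred near (291,206), with the pointer from (289,180) to (291,216). The index mark is near (310,160).

```bash
python3 - <<'E'
from h import *
np.set_printoptions(precision=4,suppress=True)
p=viewer.camera_params("wrist");im=cv2.imread("pics/w1.png")
g=cv2.cvtColor(im,cv2.COLOR_BGR2GRAY);c=g[90:270,215:365]
# disc: dark blob
m=cv2.threshold(g,50,255,cv2.THRESH_BINARY_INV)[1];box=np.zeros_like(m);box[160:250,250:335]=255;m&=box
cs,_=cv2.findContours(m,cv2.RETR_EXTERNAL,cv2.CHAIN_APPROX_NONE)
k=max(cs,key=cv2.contourArea);print("dark",cv2.boundingRect(k),cv2.minEnclosingCircle(k))
# pointer: bright pixels in knob
for name,(y0,y1,x0,x1),z in (("ptr",(172,225,280,303),.199),("idx",(148,172,300,322),.160)):
    s=g[y0:y1,x0:x1];ys,xs=np.where(s>(110 if name=="ptr" else 165))
    P=np.c_[xs+x0,ys+y0].astype(float);W=plane(p,P,z)[:,:2];mu=W.mean(0);u,sv,v=np.linalg.svd(W-mu);d=v[0]*np.sign(v[0][1])
    e=(W-mu)@d;print(name,len(P),P.min(0),P.max(0),mu,"dir deg",np.degrees(np.arctan2(d[1],d[0])),"ends",mu+d*e.min(),mu+d*e.max())
cv2.imwrite("pics/crop1.png",cv2.resize(c[20:],None,fx=3.7,fy=3.7,interpolation=cv2.INTER_CUBIC))
E
```

```text
dark (260, 173, 62, 71) ((290.6328125, 207.9609375), 35.04108428955078)
ptr 113 [287. 183.] [292. 215.] [ 0.5144 -0.29  ] dir deg 115.05187551667755 ends [ 0.52   -0.3022] [ 0.509  -0.2785]
idx 2 [312. 155.] [312. 156.] [ 0.523  -0.2551] dir deg 111.34955056701743 ends [ 0.5232 -0.2555] [ 0.5228 -0.2547]
```

View pics/crop1.png

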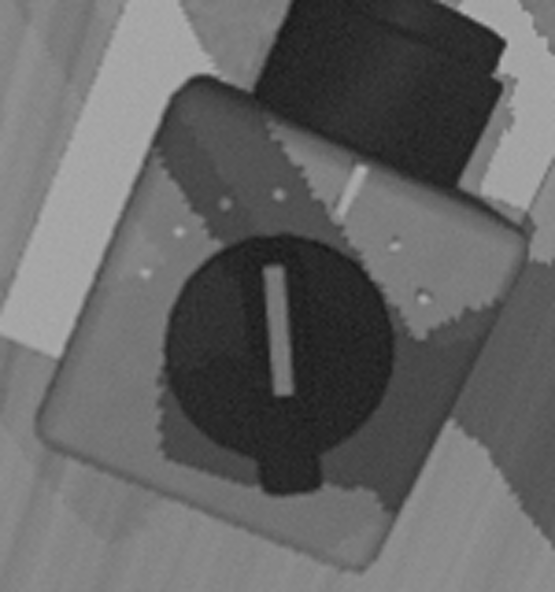

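```bash
python3 - <<'E'
from h import *
np.set_printoptions(precision=4,suppress=True)
p=viewer.camera_params("wrist")
f=lambda L,z:plane(p,np.array(L)/3.7+[215-.4,110-.4],z)[:,:2]
a=lambda d:np.degrees(np.arctan2(d[1],d[0]))
D=f([[165,347],[393,347],[279,235],[279,459],[279,347]],.168);print("disc",D[4],np.linalg.norm(D[0]-D[1]),np.linalg.norm(D[2]-D[3]))
I=f([[341,213],[361,167]],.160);print("idx",I,a(I[1]-I[0]),"from axis",a(I.mean(0)-D[4]))
P=f([[274,266],[284,396],[290,493]],.199);print("ptr",P,a(P[0]-P[1]),a(P[0]-P[2]))
S=f([[190,80],[42,430],[525,235],[370,568]],.158);print("sides",a(S[0]-S[1]),a(S[2]-S[3]),np.linalg.norm(S[0]-S[1]),np.linalg.norm(S[0]-S[2]))
# board from top camera
t=viewer.camera_params("top");B=plane(t,[[274,192],[271,234],[391,247],[395,204]],.012)[:,:2];print("board",a(B[0]-B[3]),a(B[1]-B[2]))
for th in (84,84.5,85):
    y=np.array([np.cos(np.radians(th)),np.sin(np.radians(th))]);print("mark pred",D[4]+y*.3)
E
```

```text
disc [ 0.5191 -0.3003] 0.05442196467296383 0.05503501649538721
idx [[ 0.5224 -0.2662]
 [ 0.5229 -0.2544]] 87.52404223177928 from axis 84.97463818132175
ptr [[ 0.5086 -0.2775]
 [ 0.5206 -0.3034]
 [ 0.5296 -0.3237]] 114.75280657849036 114.3952747150536
sides 86.10692871991219 87.93513616599793 0.09388281075508992 0.0884046893989646
board 85.86268092502603 85.33059687209168
mark pred [ 0.5505 -0.002 ]
mark pred [ 0.5479 -0.0017]
mark pred [ 0.5453 -0.0015]
```

Disc centre, bar tail and pointer all agree: the knob axis is at (0.519, -0.300) and the pointer at 114.6°, with the station's +y at about 86°. The turn needed is about 28.6° clockwise. I'll align and descend.

{"fn": "servo_tool", "kwargs": {
  "rows": [
    [0,0,0,-5.2,6.6,0,1],
    [0,0,-4.4,0,0,0,1],
    [0,0,0,0,0,40,1],
    [0,0,0,0,0,40,1],
    [0,0,0,0,0,30,1],
    [0,0,0,0,0,20,1],
    [0,0,0,0,0,15,1],
    [0,0,0,0,0,0,1]
  ]
}}

```text
time_s: 3.65
tcp_pos: [0.5188, -0.2998, 0.1751]
eef_rot: [-0.001, 0.54, 0.841, 0.0]
wrist_force: [0.4, -0.5, 0.4]
opening: 1.003
```

{"fn": "servo_tool", "kwargs": {
  "force": 30,
  "rows": [
    [0,0,0,0,0,0,-1],
    [0,0,0,0,0,0,-1],
    [0,0,0,0,0,0,-1],
    [0,0,0,0,0,0,-1],
    [0,0,0,0,0,0,-1],
    [0,0,0,0,0,0,-1],
    [0,0,0,0,0,0,-1],
    [0,0,0,0,0,0,-1]
  ]
}}

```text
time_s: 4.65
tcp_pos: [0.5199, -0.2999, 0.177]
eef_rot: [0.001, 0.54, 0.842, 0.001]
wrist_force: [3.6, 4.1, 5.3]
opening: 0.158
```

{"fn": "servo_tool", "kwargs": {
  "rows": [
    [0,0,4,0,0,0,-1],
    [0,0,4,0,0,0,-1],
    [0,0,4,0,0,0,-1],
    [0,0,4,0,0,0,-1],
    [0,0,4,0,0,0,-1],
    [0,0,4,0,0,0,-1],
    [0,0,3,0,0,0,-1],
    [0,0,1.6,0,0,0,-1],
    [0,0,0,0,0,0,-1],
    [0,0,0,0,0,0,-1]
  ]
}}

```text
time_s: 5.9
tcp_pos: [0.521, -0.2997, 0.177]
eef_rot: [0.001, 0.731, 0.682, 0.002]
wrist_force: [6.1, 4.8, 3.6]
opening: 0.154
```

```bash
python3 - <<'E'
from h import *
np.set_printoptions(precision=4,suppress=True)
s,t,R=tool();M=R.as_matrix();print(t,"xdir",np.degrees(np.arctan2(M[1,0],M[0,0])),s["moment"],s["wrist_force"],s["opening"])
E
```

```text
[ 0.521  -0.2997  0.177 ] xdir 86.02204387349138 [ 0.6741 -0.8222  0.0119] [6.1356 4.8373 3.5505] 0.15446339599821776
```

Turned. Next I'll open, rise 145 mm and check with the wrist camera.

{"fn": "servo_tool", "kwargs": {
  "rows": [
    [0,0,0,0,0,0,1],
    [0,0,0,0,0,0,1],
    [0,0,0,0,0,0,1],
    [0,0,0,0,0,0,1],
    [0,0,0,0,0,0,1],
    [0,0,0,0,0,0,1],
    [0,0,0,0,0,-20,1],
    [0,0,0,0,0,-30,1],
    [0,0,0,0,0,-40,1],
    [0,0,0,0,0,-40,1]
  ]
}}

```text
time_s: 7.15
tcp_pos: [0.5188, -0.3, 0.3073]
eef_rot: [-0.0, 0.731, 0.682, -0.0]
wrist_force: [0.3, 0.2, 0.0]
opening: 1.0
```

{"fn": "servo_tool", "kwargs": {
  "rows": [
    [0,0,0,0,0,0,1],
    [0,0,0,0,0,0,1],
    [0,0,0,0,0,0,1]
  ]
}}

```text
time_s: 7.52
tcp_pos: [0.5182, -0.2996, 0.3045]
eef_rot: [-0.002, 0.731, 0.682, -0.0]
wrist_force: [-0.1, 0.6, 0.5]
opening: 1.0
```

```bash
python3 - <<'E'
from h import *
s,t,R=tool();print(t,s["time_s"])
p,im=snap("wrist","w2")
u=proj(p,[[.519,-.300,.168]])[0];print(u);x,y=(u-[85,105]).astype(int);x=max(x,0);y=max(y,0);print(x,y)
cv2.imwrite("pics/crop2.png",cv2.resize(im[y:y+160,x:x+170],None,fx=3.7,fy=3.7,interpolation=cv2.INTER_CUBIC))
E
```

```text
[ 0.51817643 -0.29956129  0.30453895] 7.525
[284.09509044 201.34443468]
199 96
```

View pics/crop2.png

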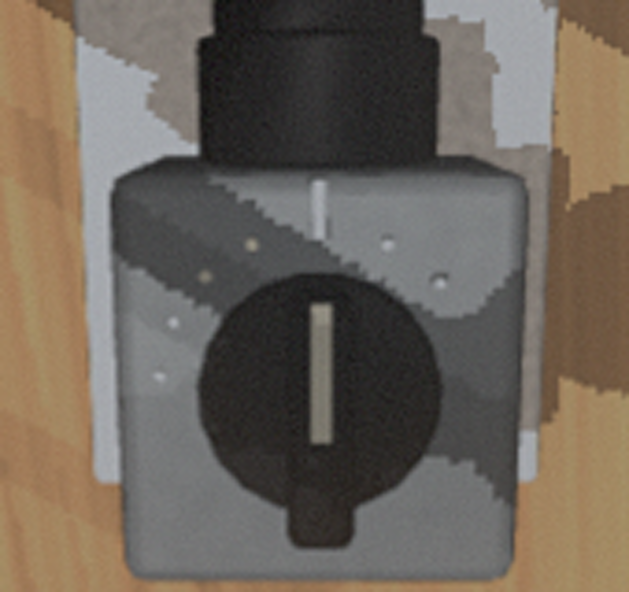

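The pointer (column 320–321) lines up with the index mark (column 319). On to the caddy, with a numeric check of the pointer along the way.

{"fn": "servo_tool", "kwargs": {
  "rows": [
    [0,0,0,20,-1,-20,1],
    [0,0,0,50,-3,0,1],
    [0,0,0,57,-3,0,1],
    [0,0,0,57,-3,0,1],
    [0,0,0,57,-3,0,1],
    [0,0,0,57,-3,0,1],
    [0,0,0,57,-3,0,1],
    [0,0,0,57,-3,0,1],
    [0,0,0,57,-3,0,1],
    [0,0,0,55,-2,0,1]
  ]
}}

```text
time_s: 8.82
tcp_pos: [0.5278, 0.2263, 0.3252]
eef_rot: [-0.0, 0.731, 0.682, -0.001]
wrist_force: [0.7, 0.3, 0.5]
opening: 1.001
```

{"fn": "servo_tool", "kwargs": {
  "rows": [
    [0,0,-9.5,0,0,0,1],
    [0,0,-9.5,0,0,0,1],
    [0,0,-9.5,0,0,0,1],
    [0,0,-9.5,0,0,0,1],
    [0,0,-9.5,0,0,0,1],
    [0,0,-9.5,0,0,0,1],
    [0,0,-9.5,0,0,0,1],
    [0,0,-9.5,0,0,0,1],
    [0,0,0,0,0,0,1],
    [0,0,0,0,0,0,1]
  ]
}}

```text
time_s: 10.07
tcp_pos: [0.5282, 0.2244, 0.3257]
eef_rot: [-0.001, 0.158, 0.988, -0.0]
wrist_force: [-0.2, -0.6, -1.0]
opening: 0.997
```

```bash
python3 - <<'E'
from h import *
np.set_printoptions(precision=4,suppress=True)
s,t,R=tool();M=R.as_matrix();print(t,s["time_s"],M)
p,im=snap("wrist","w3");print(proj(p,[[.61,.203,.142],[.445,.257,.142]]))
E
```

```text
[0.5282 0.2244 0.3257] 10.075 [[-0.9504  0.3112 -0.0011]
 [ 0.3112  0.9504 -0.0004]
 [ 0.001  -0.0007 -1.    ]]
[[285.9468 271.2205]
 [286.7189  93.9708]]
```

View pics/w3.png

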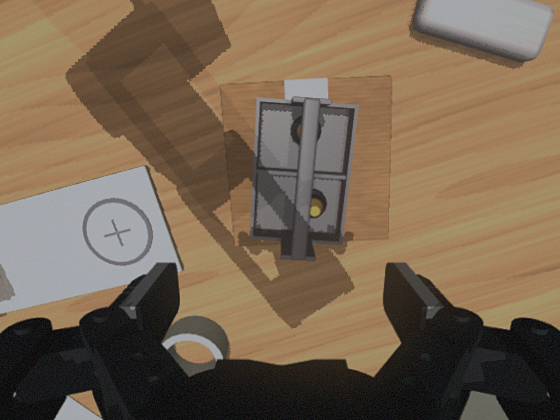

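The handle bar runs from about (312,100) to (298,257) and the mark centre is at (117,232). Zooming in for the bar ends.

```bash
python3 - <<'E'
from h import *
im=cv2.imread("pics/w3.png")
a=cv2.resize(im[85:270,240:365],None,fx=3.2,fy=3.2,interpolation=cv2.INTER_CUBIC)
b=cv2.resize(im[190:275,75:160],None,fx=4,fy=4,interpolation=cv2.INTER_CUBIC)
o=np.zeros((592,740,3),np.uint8);o[:,:400]=a;o[:340,400:]=b;cv2.imwrite("pics/crop3.png",cv2.convertScaleAbs(o,alpha=1.5))
E
```

```text
(no output)
```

View pics/crop3.png

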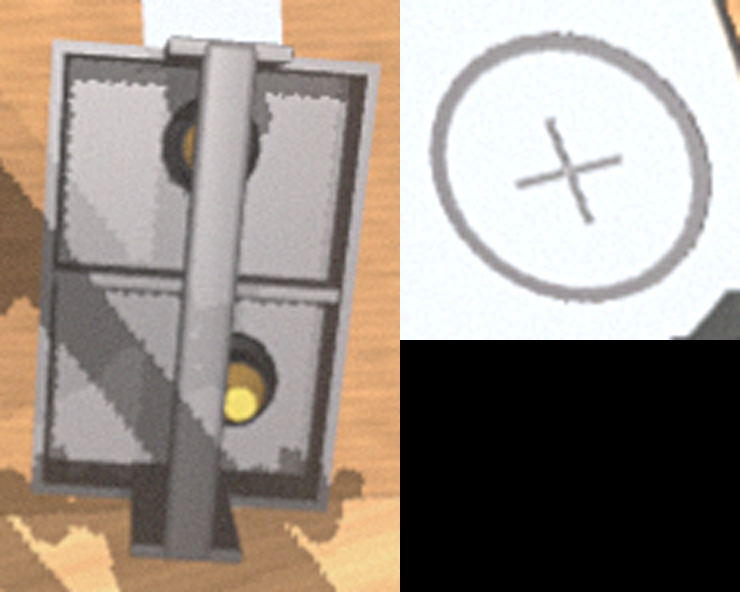

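```bash
python3 - <<'E'
from h import *
np.set_printoptions(precision=4,suppress=True)
p=viewer.camera_params("wrist")
H=plane(p,np.array([[230,44],[188,553],[209,298],[205,44],[255,46]])/3.2+[239.6,84.6],.142)[:,:2]
d=H[1]-H[0];print("bar",H[:3],"mid",H[:2].mean(0),"len",np.linalg.norm(d),"w",np.linalg.norm(H[3]-H[4]),"deg",np.degrees(np.arctan2(d[1],d[0])))
m=plane(p,[169/4+74.6,170/4+189.6],.012)[0,:2];print("mark",m)
k=np.array([.519,-.300]);v=m-k;print("knob->mark",np.linalg.norm(v),np.degrees(np.arctan2(v[1],v[0])))
# tray rim corners z=.085
T=plane(p,np.array([[55,42],[380,68],[325,508],[35,490]])/3.2+[239.6,84.6],.085)[:,:2];print("tray",T.mean(0),np.linalg.norm(T-np.roll(T,1,0),axis=1))
E
```

```text
bar [[0.4556 0.2772]
 [0.5996 0.2198]
 [0.5233 0.2501]] mid [0.5276 0.2485] len 0.1549591046012866 w 0.014192691474976017 deg -21.744497606125833
mark [ 0.5381 -0.0218]
knob->mark 0.2788316586732686 86.07698143669292
tray [0.529  0.2486] [0.1577 0.109  0.1568 0.1074]
```

Bar length, width and tray size match the given sizes. The handle middle is (0.528, 0.2485) at -21.7°, the mark is (0.538, -0.022), and the station direction of 86.1° confirms the knob turn. Grasping now.

{"fn": "servo_tool", "kwargs": {
  "rows": [
    [0,0,0,7.5,23,0,1],
    [0,0,3.6,0,0,0,1],
    [0,0,0,0,0,40,1],
    [0,0,0,0,0,40,1],
    [0,0,0,0,0,40,1],
    [0,0,0,0,0,40,1],
    [0,0,0,0,0,25,1],
    [0,0,0,0,0,15,1],
    [0,0,0,0,0,10,1],
    [0,0,0,0,0,0,1]
  ]
}}

```text
time_s: 11.38
tcp_pos: [0.5285, 0.2487, 0.1162]
eef_rot: [-0.0, 0.187, 0.982, -0.0]
wrist_force: [0.1, -1.1, 0.0]
opening: 0.998
```

{"fn": "servo_tool", "kwargs": {
  "force": 60,
  "rows": [
    [0,0,0,0,0,0,0.2],
    [0,0,0,0,0,0,-0.2],
    [0,0,0,0,0,0,-0.5],
    [0,0,0,0,0,0,-0.6],
    [0,0,0,0,0,0,-1],
    [0,0,0,0,0,0,-1],
    [0,0,0,0,0,0,-1],
    [0,0,0,0,0,0,-1],
    [0,0,0,0,0,0,-1]
  ]
}}

```text
time_s: 12.5
tcp_pos: [0.5285, 0.2486, 0.1167]
eef_rot: [0.0, 0.187, 0.982, 0.0]
wrist_force: [-0.7, -0.4, 5.2]
opening: 0.179
```

```bash
python3 - <<'E'
from h import *
np.set_printoptions(precision=4,suppress=True)
s,t,R=tool();print(t,R.as_matrix(),s["moment"],s["wrist_force"],s["opening"],s["time_s"])
E
```

```text
[0.5285 0.2486 0.1167] [[-0.9299  0.3677  0.0004]
 [ 0.3677  0.9299  0.    ]
 [-0.0004  0.0002 -1.    ]] [-0.1498  0.1854 -0.0317] [-0.6772 -0.3801  5.1561] 0.1789891938898021 12.5
```

{"fn": "servo_tool", "kwargs": {
  "rows": [
    [0,0,0,0,0,-2,-1],
    [0,0,0,0,0,-4,-1],
    [0,0,0,0,0,-7,-1],
    [0,0,0,0,0,-9,-1],
    [0,0,0,0,0,-10,-1],
    [0,0,0,0,0,-9,-1],
    [0,0,0,0,0,-7,-1],
    [0,0,0,0,0,-4,-1],
    [0,0,0,0,0,-2.5,-1],
    [0,0,0,0,0,0,-1]
  ]
}}

```text
time_s: 13.75
tcp_pos: [0.5283, 0.2487, 0.1708]
eef_rot: [-0.0, 0.187, 0.982, -0.0]
wrist_force: [0.4, -0.9, -5.3]
opening: 0.179
```

```bash
python3 - <<'E'
from h import *
np.set_printoptions(precision=4,suppress=True)
s,t,R=tool();print(t,s["moment"],s["wrist_force"],s["opening"])
d=np.r_[.5381-t[0],-.0218-t[1],.1712-t[2]];print(R.inv().apply(d)*1e3, R.as_matrix()[:,2])
p,im=snap("wrist","w4")
cv2.imwrite("pics/crop4.png",cv2.convertScaleAbs(im,alpha=1.3))
E
```

```text
[0.5283 0.2487 0.1708] [-0.0106 -0.0222  0.0336] [ 0.3875 -0.8538 -5.3261] 0.17854203919510145
[-108.5344 -247.9343   -0.3998] [-0.0001 -0.     -1.    ]
```

View pics/crop4.png

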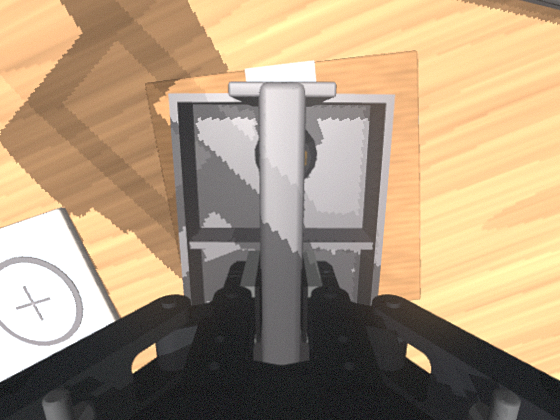

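The caddy is held and square, and the wrist reads about 5.3 N with little moment. Carrying it smoothly to the mark.

{"fn": "servo_tool", "kwargs": {
  "rows": [
    [0,0,0,-1.2,-2.7,0,-1],
    [0,0,0,-2.8,-6.4,0,-1],
    [0,0,0,-4.4,-10.1,0,-1],
    [0,0,0,-6,-13.7,0,-1],
    [0,0,0,-7.2,-16.5,0,-1],
    [0,0,0,-8,-18.3,0,-1],
    [0,0,0,-8,-18.3,0,-1],
    [0,0,0,-8,-18.3,0,-1],
    [0,0,0,-8,-18.3,0,-1],
    [0,0,0,-8,-18.3,0,-1]
  ]
}}

```text
time_s: 15.05
tcp_pos: [0.5339, 0.0936, 0.1708]
eef_rot: [0.0, 0.187, 0.982, -0.0]
wrist_force: [-0.1, -0.7, -5.3]
opening: 0.175
```

{"fn": "servo_tool", "kwargs": {
  "rows": [
    [0,0,0,-8,-18.3,0,-1],
    [0,0,0,-8,-18.3,0,-1],
    [0,0,0,-8,-18.3,0,-1],
    [0,0,0,-7.2,-16.5,0,-1],
    [0,0,0,-6,-13.7,0,-1],
    [0,0,0,-4.4,-10.1,0,-1],
    [0,0,0,-2.8,-6.4,0,-1],
    [0,0,0,-1.2,-2.7,0,-1],
    [0,0,0,-1,-2,0,-1],
    [0,0,0,0,0,0,-1]
  ]
}}

```text
time_s: 16.3
tcp_pos: [0.5381, -0.0207, 0.1708]
eef_rot: [-0.0, 0.187, 0.982, 0.0]
wrist_force: [-0.8, -0.6, -3.6]
opening: 0.173
```

{"fn": "servo_tool", "kwargs": {
  "rows": [
    [0,0,0,0,0,0,-1],
    [0,0,0,0,0,0,-1],
    [0,0,0,0,0,0,-1],
    [0,0,0,0,0,0,-1]
  ]
}}

```text
time_s: 16.8
tcp_pos: [0.5381, -0.0209, 0.1708]
eef_rot: [-0.0, 0.187, 0.982, 0.0]
wrist_force: [0.0, -0.1, -4.8]
opening: 0.172
```

```bash
python3 - <<'E'
from h import *
np.set_printoptions(precision=4,suppress=True)
s,t,R=tool();print(t,s["moment"],s["wrist_force"],s["opening"],s["time_s"])
d=np.r_[.5381-t[0],-.0218-t[1],.1712-t[2]];print(R.inv().apply(d)*1e3, R.as_matrix()[:,2])
p,im=snap("scene","s5");a=cv2.resize(im[190:330,160:340],None,fx=4,fy=4,interpolation=cv2.INTER_CUBIC)
cv2.imwrite("pics/crop5.png",a)
print(proj(p,[.5381,-.0218,.1045]))
q,_=snap("top","t5");w,_=snap("wrist","w5")
E
```

```text
[ 0.5381 -0.0209  0.1708] [ 0.0115 -0.0202 -0.0758] [ 0.0484 -0.1055 -4.7875] 0.1718938909224805 16.8
[-0.3137 -0.8415 -0.3932] [-0.  0. -1.]
[[257.8877 214.8133]]
```

View pics/crop5.png

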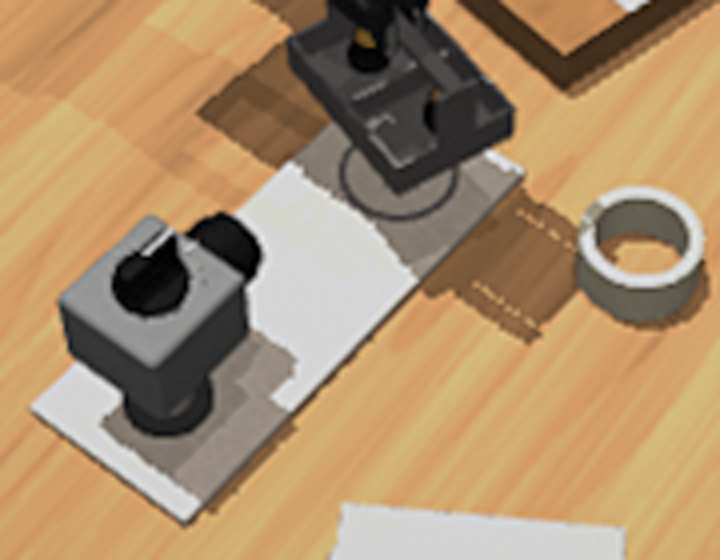

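```bash
python3 - <<'E'
from h import *
np.set_printoptions(precision=2,suppress=True)
a=cv2.imread("pics/w4.png",0);b=cv2.imread("pics/w5.png",0)
m=np.zeros_like(a);m[80:260,165:400]=255
k=cv2.goodFeaturesToTrack(a,60,.02,5,mask=m)
n,st,e=cv2.calcOpticalFlowPyrLK(a,b,k,None);ok=(st[:,0]==1)&(e[:,0]<15);d=(n-k)[ok][:,0];print("flow median",np.median(d,0),np.percentile(d,[25,75],axis=0).tolist(),ok.sum())
s,t,R=tool();p=viewer.camera_params("wrist")
for tilt in (-2,0,2):
    Q=Ro.from_euler("y",tilt,degrees=True)
    X=np.array([[-80,-55,31],[-80,55,31],[80,-55,31],[80,55,31],[-80,0,-26],[80,0,-26]])*1e-3
    X=Q.apply(X-[0,0,-.019])+[0,0,-.019]
    print(tilt,proj(p,R.apply(X)+t).round(0).tolist())
g=b;print("row edges col 200:",np.where(np.abs(np.diff(g[80:120,200].astype(int)))>25)[0]+80,"row 130 cols",np.where(np.abs(np.diff(g[130,150:420].astype(int)))>25)[0]+150)
cv2.imwrite("pics/crop6.png",cv2.convertScaleAbs(cv2.imread("pics/w5.png"),alpha=1.4))
E
```

```text
flow median [-2.51 -0.03] [[-3.120452880859375, -0.13641357421875], [-0.019805908203125, 0.18988037109375]] 5
-2 [[189.0, 378.0], [373.0, 377.0], [169.0, 96.0], [394.0, 96.0], [282.0, 467.0], [282.0, 77.0]]
0 [[190.0, 372.0], [372.0, 372.0], [167.0, 92.0], [396.0, 92.0], [282.0, 462.0], [282.0, 77.0]]
2 [[191.0, 366.0], [371.0, 366.0], [165.0, 87.0], [398.0, 87.0], [282.0, 456.0], [282.0, 77.0]]
row edges col 200: [101 103] row 130 cols [170 178 193 306 356 368 383 384]
```

View pics/crop6.png

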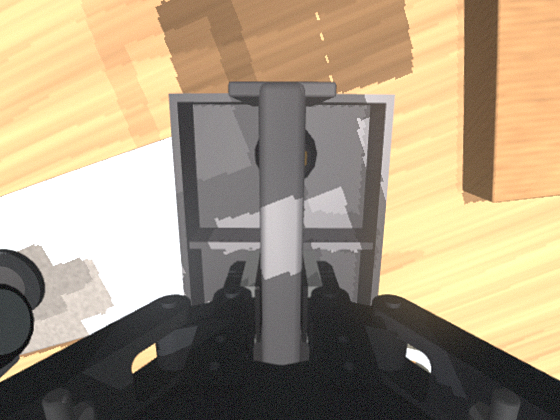

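The tray rim sits at the same rows and columns as right after lifting, so nothing slipped. It is level to about 1° and both nozzles are standing. Handing in.

```bash
python3 - <<'E'
from h import *
s,t,R=tool();print(t,s["opening"],s["time_s"],abs(s["qd"]).max());print(r.close_job())
E
```

```text
[ 0.53810322 -0.02097726  0.17081559] 0.17563529750870513 16.95 0.0028797211688514064
the job is handed in; nothing more can be done
None
```

The job is handed in at about 17 s, with the arm still holding the caddy in front of the lens.

- **Focus:** I turned the knob about 28.6° clockwise while the caddy was still on its carton. The wrist picture afterwards showed the pointer in line with the long index mark. The tool finished at 86.0°, against 86.1° for the station's lens direction, measured from the knob to the mark.
- **Caddy position:** I took it by its bridge handle and lifted it. The gripper is about 1 mm from the measured middle of the mark. The middle of the tray is at about 122 mm, the height of the lens.
- **Steadiness:** In the wrist pictures the tray rim is in the same place as right after the lift. The wrist reads about 5 N, the fingers are about 15 mm apart, and the arm is still.
- **Nozzles:** Both were standing in the last scene picture.

**Checks that disagreed or fell short:**
- **Caddy end:** The end the wrist camera sees shows 2 to 5 pixels off the ideal model, so the caddy may sit about 2 mm along its handle from where I assumed, or be tilted by up to about 1°.
- **Feature tracking:** Tracking between the lift and final pictures found only 5 usable points, so it was no use for checking slip. I judged slip from the rim instead.
- **Facing:** The caddy keeps the direction it had on the carton, about 18° off square to the lens, since the task did not ask for squaring it.

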